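Try the conditioning-box lid, free its catch if it holds, and hold the lid open

TASK

Open the lid of the white conditioning box and hold it open for a colleague who will take out the rubber specimens. The catch is out of sight and may or may not be caught, so before you turn the black knob give the lid a light tug; if it is caught, never force it but turn the knob about a quarter turn (turning a free catch may catch it again). Raise the lid about half way, to 45 degrees, and finish still holding it there, since it falls shut when let go; leave the bottle, the jar and the can beside the box where they stand.

Things in the scene. Friction and masses are not known exactly. Their poses are not given: they have to be found in the camera images.
- chamber: White specimen conditioning box, fixed, 240 mm deep (x) and 300 mm wide (y); with the lid shut its top is 120 mm above the worktop. Origin on the worktop under its centre; x points from the front (dial, knob, handle) to the hinges at the back, y to the left seen from the front, z up. Two brass ports stick out 24 mm on the right (-y). The lid overhangs the front by 4 mm.
- lid (a joint): Opening angle of the lid in rad: 0 shut, grows as the front edge rises, stop at 1.75. It weighs about 0.6 kg, needs about 3 to 4 N upward at the handle and falls shut when let go. When caught it has about 4 mm of play at the front (0.02 rad), then the rubber-mounted keeper gives 1 mm per 5 N up to 6 mm more (0.05 rad in all) and stops hard; when free it just rises.
- handle (a point): Middle of the round bar of the steel bow handle fixed on the lid: bar 12 mm thick, 60 mm straight along the box's y, its axis 38 mm above the lid's top (32 mm clear below it). At x = -88, y = 50, z = 158 mm in the box's frame with the lid shut: 212 mm in front of the hinge axis and 54 mm above it.
- knob_center (a point): Point of the lid on the axis of the round black fluted knob, 16 mm above the lid's top. Knob 38 mm across, grip from 8 to 30 mm above the lid; at x = -78, y = -85, z = 136 mm in the box's frame, lid shut. It turns either way without stops (0.06 N m) and stays where left. It works a hidden two-ended tongue: caught when either end is within about 30 degrees of the keeper.
- knob_rim (a point): Point on the knob's rim, 19 mm from its axis, which turns with it. The knob is alike all round and the tongue is clamped to its spindle at an unknown angle, so this does not tell whether the lid is caught.
- lid_hinge (a point): Middle of the lid's hinge axis, which runs along the box's y, 104 mm above the worktop at x = 124 mm in the box's frame.
- keeper: The small steel keeper inside the front wall, out of sight, under which the tongue catches; rubber-mounted. It bears what a caught lid is pulled up with, and should take no more than a light tug (it gets bent above 40 N).
- bottle: Cream plastic bottle with a white cap, 62 mm across, 137 mm tall, standing loose to the right of the box. Origin under its base.
- jar: Square clear sample jar with tan grain and a black cap, 62 mm wide, 104 mm tall, standing loose to the left of the box. Origin under its base.
- can: Grey-white open can with pale filling, 90 mm across, 128 mm tall, standing loose to the right of the box, behind the bottle. Origin under its base.

How it is judged (in metres and radians):
On the way:
1. the lid is tugged up off its seat with the fingers (0.007 rad or more) before the knob has been turned (by more than 0.38 rad from where it stood) (value of joint lid above 0.007 rad and contact force between the fingers and chamber above 0.5 N and x of knob_rim in the frame of knob_center above 0 m and y of knob_rim in the frame of knob_center between -0.007 and 0.007 m), for 0.1 s.
At the end, for the whole second after the job is handed in: The lid stands open between 0.6 and 1.0 rad (34 to 57 degrees), at rest (under 0.1 rad/s), still held by the fingers (more than 1 N on it); bottle, jar and can are within 20 mm of where they stood (value of joint lid between 0.6 and 1 rad and velocity of joint lid between -0.1 and 0.1 rad/s and contact force between the fingers and chamber above 1 N and distance of each of bottle, jar, can from where it was at the start of the episode below 0.02 m); the arm keeps its last pose, push and grip.
It fails at once if the lid is forced against its catch: more than 40 N on the keeper (contact force between keeper and anything else above 40 N).
It fails at once if the bottle is knocked over or shifted by more than 20 mm (distance of bottle from where it was at the start of the episode above 0.02 m or angle between bottle's own z axis and vertical above 0.4 rad).
It fails at once if the jar is knocked over or shifted by more than 20 mm (distance of jar from where it was at the start of the episode above 0.02 m or angle between jar's own z axis and vertical above 0.4 rad).
It fails at once if the can is tipped or shifted by more than 20 mm (distance of can from where it was at the start of the episode above 0.02 m or angle between can's own z axis and vertical above 0.4 rad).
It also fails if it takes over 67 s, if anything falls off the work surface, if the arm or the gripper's body presses on something with over 40 N, if the wrist force passes 120 N, or if a joint passes its speed limit or range.

ROBOT

A 6-joint arm with a two-finger parallel gripper is mounted at the origin on the work surface; the furniture and walls round the work are solid. World frame = base frame: x ahead of the robot, y to its left, z up, the work surface at z = 0. Lengths are in mm, angles in rad, forces in N, time in s.
With the tool pointing down it reaches from about 300 to 775 mm from the base axis. Payload 14.6 kg.
Tool frame: the origin (TCP) lies between the finger pads; the fingertips stand manip.tip_reach ahead of it and the grasp point (between the pads) lies 5 mm behind it (manip.tip_reach is the distance from the TCP to the fingertips, in mm); z points along the fingers, y is the line along which they close (so a half turn about z gives the same grasp; the last joint's range is limited). The gripper opens to 94 mm and grips with 3 to 60 N. Pads are 16 mm wide; open, the fingers measure 119 mm over their backs; the gripper's body (75 mm by 177 mm) begins 78 mm behind the grasp point.
Start: joints at [1.202, 0.3, 1.521, -0, 1.321, -0.067], TCP at [163.479, 525.132, 190.746] pointing down, gripper open.
Joint ranges: [-3.03, 3.03], [-0.79, 2.21], [0.23, 2.52], [-1.04, 4.18], [0, 3.07], [-2.55, 2.55]. Speed limits (rad/s): [2.22, 2.22, 2.57, 3.14, 3.14, 3.14].

INTERFACE

Orientations are given as [roll, pitch, yaw] about the fixed x, y, z axes, in that order (R = Rz(yaw) Ry(pitch) Rx(roll)).
In Python, from cell import manip gives the robot as it stands. The module is installed in compiled form; this text tells all that it offers.
- The arm moves only by the shell command python3 -m creep 'ROWS' [FORCE]. ROWS is JSON, a list of rows, each a list of 3 entries, a list of its own where there are three numbers: the opening, from -1 (shut) to 1 (fully open), then the shift along the tool's x, y, z in cm, then the turn about the tool's z in units of 5 degrees (1.0 is 5 degrees). In form: [[grip, [tx, ty, tz], roll], ...]. A call has 1 to 12 rows; each row is the pose to reach, as a shift and turn from the pose commanded when the call began, along the tool's axes at that moment; what a row does not reach only later rows make up. A row lasts 1/10 s, in which the tool goes at most 50 mm and 8.59 degrees, less where a joint would pass 70% of its speed; a pose out of reach is approached as far as the arm can. A call with a gripper value outside its range is refused whole. The fingers move at their own pace and stop on an object; FORCE is the grip in N (left out, the last holds). Time passes only in rows, so rows that repeat a pose let the fingers close. It gives the time, the measured TCP pose, the force, the opening and the grip force at its end, in the units of the state.
- manip.read_state(): the state, without advancing time (a new reading comes with each control period).
- manip.camera(name): name is "side" or "top"; returns the picture (420x560x3 uint8, red, green, blue); there is no depth.
- manip.camera_params(name): a dict with "fovy" (degrees; the focal length in pixels is half the picture's height over the tangent of half this angle, whatever the lens; pixels are square), "cx", "cy" (the principal point, pixels), "k1" (the pictures are not rectified: a ray, as slopes to the right and down, at radius r is drawn at 1 + k1 r^2 times it, then the intrinsics apply), "origin" and "attitude" of the camera in the world. Camera axes: x right, y down, z forward; pixel columns grow to the right and rows downward; lengths in mm; the calibration is good to about 2 mm. A picture is of the moment at which its call begins. camera_params takes no time and is no camera call.
- manip.sign_off(): hands the job in; it is judged then, once.
The state is a dict: "clock": time; "joints": joint angles; "qd": joint speeds; "effort": joint torques, N m; "eef_pos": TCP position; "eef_rot": TCP orientation; "wrist_force": force on the tool from outside, world axes, zero at the start; "moment": the same for the moment, N m; "finger_gap": finger opening in mm; "finger_force": force on a finger pad.
Only numpy, scipy, OpenCV 4.12 (cv2) and the standard library are available. Lean on these libraries where they do the work, as an engineer would, in place of code of your own. Each camera call takes 0.05 s, during which the arm holds its last target. There are 200 camera calls.

## Working session

There is one attempt and no reset: what is moved stays moved. The work goes in short steps, Python scripts to look and compute and a shell command to move; the robot and the scene stay as the last step left them, time stands still between calls to the robot, and variables do not carry over. Pictures are saved under pics/ and viewed, at most 10 in all, crops included, and the job is handed in when it is done.

```bash
mkdir -p pics; python3 - <<'E'
from cell import manip
import cv2
for n in("side","top"):
    cv2.imwrite(f"pics/{n}0.png",manip.camera(n)[:,:,::-1]); print(n,manip.camera_params(n))
print(manip.read_state(),manip.tip_reach)
E
```

```text
side {'fovy': 51.96591998955109, 'cx': 281.9469785639693, 'cy': 212.61968675432078, 'k1': -0.10447677729815286, 'origin': array([621.93525572, 989.14211208, 734.44274467]), 'attitude': array([-2.20134759, -0.01113603,  3.09017489])}
top {'fovy': 56.40241698230531, 'cx': 277.235225751959, 'cy': 206.95070285642245, 'k1': -0.07260410732044263, 'origin': array([ 411.78534406,  130.67069039, 1317.66434971]), 'attitude': array([-2.99563028, -0.01325441, -1.59498886])}
{'clock': 0.1, 'joints': array([ 1.20241356e+00,  3.00406773e-01,  1.52152941e+00,  1.75992570e-05,
        1.32069590e+00, -6.65832036e-02]), 'qd': array([ 2.46387362e-03, -2.83301772e-03, -3.31380355e-04,  6.87470389e-06,
        1.19241808e-03,  1.34501845e-05]), 'effort': array([ 2.80853592e-04, -5.32635176e+01, -3.53285122e+01,  7.08958693e-02,
        2.33946566e-02, -9.16017871e-05]), 'eef_pos': array([163.37898271, 524.90736213, 190.24348001]), 'eef_rot': array([-3.14055666e+00, -8.61669716e-05,  2.83978868e+00]), 'wrist_force': array([-0.0532941 , -0.0019392 , -0.79985131]), 'moment': array([-0.03165675, -0.00478048,  0.03957973]), 'finger_force': 0.0, 'finger_gap': 93.99365845536433} 14.0
```

View pics/side0.png

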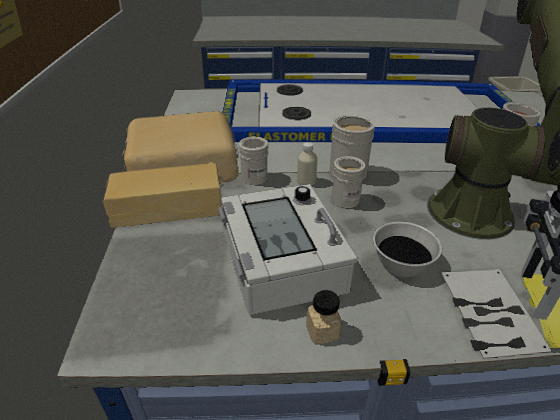

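View pics/top0.png

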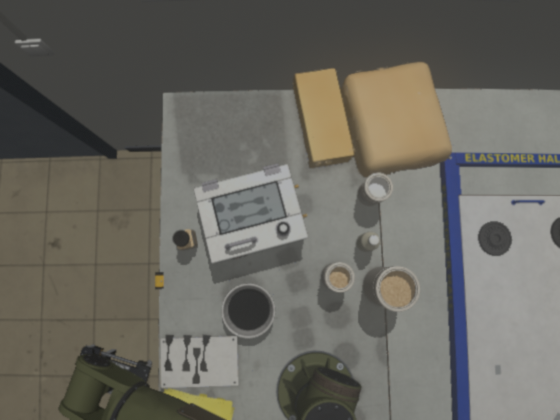

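The side view shows the box with the handle near (330,228) and the knob near (302,194). In the top view the handle is near (241,245) and the knob near (284,229). The jar is at (183,239), the bottle at (370,241) and the can at (377,187). I'll enlarge a crop of each view.

```bash
python3 - <<'E'
import cv2,numpy as np
a=cv2.imread("pics/top0.png")[160:270,160:320]; b=cv2.imread("pics/side0.png")[175:315,210:370]
a=cv2.resize(a,None,fx=5,fy=5,interpolation=cv2.INTER_CUBIC); b=cv2.resize(b,None,fx=4,fy=4,interpolation=cv2.INTER_CUBIC)
cv2.imwrite("pics/c1.png",a);cv2.imwrite("pics/c2.png",b)
E
```

```text
(no output)
```

View pics/c1.png

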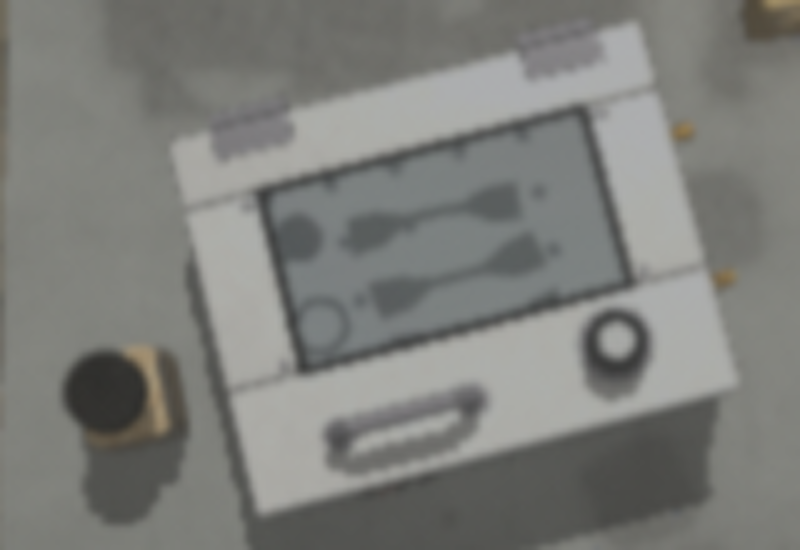

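View pics/c2.png

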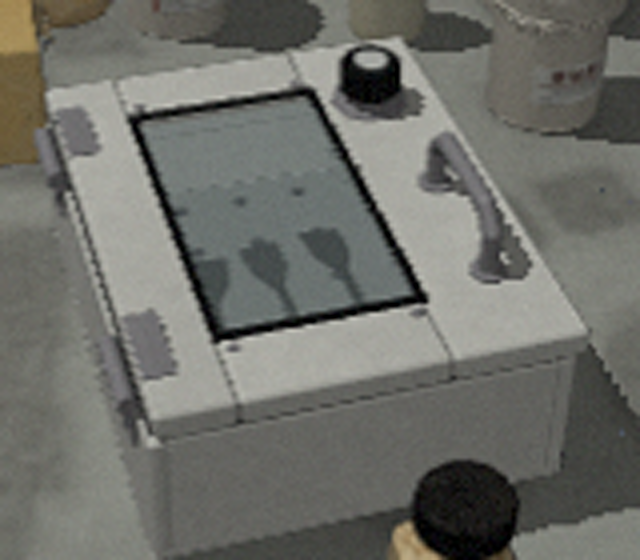

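```bash
cat > h.py <<'E'
from cell import manip
import cv2,numpy as np
from scipy.spatial.transform import Rotation as R
from scipy.optimize import least_squares
def proj(n,P):
    p=manip.camera_params(n); C=R.from_euler('xyz',p['attitude']).as_matrix()
    c=(np.atleast_2d(P)-p['origin'])@C; s=c[:,:2]/c[:,2:]
    s=s*(1+p['k1']*(s**2).sum(1,keepdims=True)); f=210/np.tan(np.radians(p['fovy']/2))
    return s*f+[p['cx'],p['cy']]
def ray(n,uv,z):
    return least_squares(lambda q:(proj(n,[*q,z])-uv)[0],[450,100]).x
def world(T,P): 
    c,s=np.cos(T[2]),np.sin(T[2]); P=np.atleast_2d(P)
    return np.c_[T[0]+c*P[:,0]-s*P[:,1],T[1]+s*P[:,0]+c*P[:,1],P[:,2]]
E
python3 - <<'E'
from h import *
B=np.array([[120,150,120],[120,-150,120],[-124,-150,120],[-124,150,120],[-78,-85,150],[-88,50,160]],float)
t=(np.array([[173,145],[638,25],[738,382],[260,513],[616,342],[407,405]])+.5)/5-.5+160
s=(np.array([[50,92],[405,40],[585,340],[150,432],[372,60],[472,185]])+.5)/4-.5+[210,175]
s=s  # order: back-right, front-right, front-left, back-left
Bs=B[[1,2,3,0,4,5]]
f=lambda T:np.r_[proj("top",world(T,B))-t,proj("side",world(T,Bs))-s].ravel()
for nm,g in(("both",f),("top",lambda T:f(T)[:12]),("side",lambda T:f(T)[12:])):
    r=least_squares(g,[550,200,0.2]);print(nm,r.x,r.fun.reshape(-1,2).round(1).tolist())
T=least_squares(f,[550,200,.2]).x
print("handle,knob,hinge",world(T,[[-88,50,158],[-78,-85,136],[124,0,104]]).round(1).tolist())
print("jar cap,bottle cap,can",ray("top",[181,238],104),ray("top",[373,239],137),ray("top",[378,185],128),"bowl",ray("top",[248,309],50),"can2",ray("top",[339,275],100))
E
```

```text
both [5.74113898e+02 1.98545839e+02 2.33596650e-01] [[-1.4, -1.6], [-1.5, -1.3], [-0.9, 2.4], [-0.7, 1.3], [-0.6, 0.4], [-2.1, 2.3], [-2.1, 0.4], [0.0, -0.3], [1.8, -2.4], [-1.6, -3.2], [0.1, 0.6], [-1.2, -3.0]]
top [5.75905583e+02 1.94977184e+02 2.37785037e-01] [[-0.4, -2.0], [-0.5, -2.0], [0.4, 1.5], [0.7, 0.8], [0.6, -0.4], [-0.8, 1.7]]
side [5.73345864e+02 2.03595985e+02 2.29353576e-01] [[-1.7, 1.4], [0.8, 0.8], [2.4, -0.6], [-1.6, -1.5], [0.8, 1.8], [-0.6, -1.6]]
handle,knob,hinge [[476.9, 226.8, 158.0], [517.9, 97.8, 136.0], [694.7, 227.2, 104.0]]
jar cap,bottle cap,can [499.11402792 411.04350337] [ 480.16426202 -177.45730246] [ 648.52741277 -205.64373938] bowl [273.4290507  209.76509761] can2 [374.13202305 -75.06351341]
```

```bash
python3 - <<'E'
from h import *
q=lambda c,k,o:(np.array(c)+.5)/k-.5+np.array(o)
for nm,a,b,z in(("handleL(a)",[340,425],[490,235],158),("handleR",[475,392],[447,147],158),("mid",[408,407],[474,188],158),("knobtop",[616,342],[372,60],150),("FR",[738,382],[405,40],120),("FL",[260,513],[585,340],120),("BL",[173,145],[150,432],120),("BR",[638,25],[50,92],120)):
    u,v=q(a,5,[160,160]),q(b,4,[210,175])
    X=least_squares(lambda P:np.r_[(proj("top",P)-u)[0],(proj("side",P)-v)[0]],[500,200,130])
    print(nm,X.x.round(1),(2*X.cost)**.5,ray("top",u,z).round(1),ray("side",v,z).round(1))
E
```

```text
handleL(a) [470.  262.7 144.5] 1.503882989072945 [472.8 260.4] [471.6 279.8]
handleR [485.4 182.1 146.2] 2.5654084843335854 [490.5 180.4] [484.7 199.2]
mid [475.9 222.5 146.8] 3.184034408370496 [482.6 220.1] [474.5 238.2]
knobtop [518.4  96.1 150.9] 0.23275239461356256 [519.   95.9] [517.9  94.9]
FR [491.2  21.6 118.3] 1.912468831014487 [495.5  20.9] [488.4  25.4]
FL [421.9 314.9 112.5] 0.29578754681119257 [422.6 313.6] [424.  323.1]
BL [653.4 370.  108.6] 0.06717411364093798 [650.9 367.7] [652.9 381.3]
BR [721.1  75.9 118.2] 0.2912498472372694 [721.3  75.9] [720.3  78.8]
```

Both views place the knob at (518,96) at the height it must have, which is a good check. With yaw about 0.24, the handle should be at about (477,224,158), well within reach. I'll move above the handle and turn the tool so it closes across the bar.

```bash
python3 -m creep '[[1,[-4,-2,-1.5],1.2],[1,[-8,-4,-1.5],2.4],[1,[-12,-6,-1.5],3.6],[1,[-16,-8,-1.5],4.8],[1,[-20,-10,-1.5],6],[1,[-24,-12,-1.5],7.2],[1,[-28,-14,-1.5],8.4],[1,[-32,-16,-1.5],9.6],[1,[-36,-18,-1.5],10.8],[1,[-38.9,-19.4,-1.5],11.8],[1,[-38.9,-19.4,-1.5],11.8],[1,[-38.9,-19.4,-1.5],11.8]]' 15
python3 - <<'E'
from h import *
a,b=manip.camera("top"),manip.camera("side")
s=manip.read_state();print(s['eef_pos'],s['eef_rot'],s['wrist_force'],s['joints'])
c=np.hstack([cv2.resize(i[y:y+130,x:x+130],None,fx=3,fy=3,interpolation=cv2.INTER_CUBIC) for i,x,y in((a,185,165),(b,260,150))])
cv2.imwrite("pics/d1.png",c[:,:,::-1])
E
```

```text
clock: 1.3
eef_pos: [477.1, 224.0, 205.3]
eef_rot: [-3.141, -0.0, 1.81]
wrist_force: [-0.5, 0.6, 0.0]
finger_gap: 93.8
finger_force: 0.0
[476.59319339 224.90524448 205.64773619] [-3.14120941e+00 -9.77680922e-05  1.81184051e+00] [-0.03217987 -0.53353389  0.06830856] [3.71331550e-01 2.37168013e-01 1.56527013e+00 1.50743403e-04
 1.33952181e+00 1.30252770e-01]
```

View pics/d1.png

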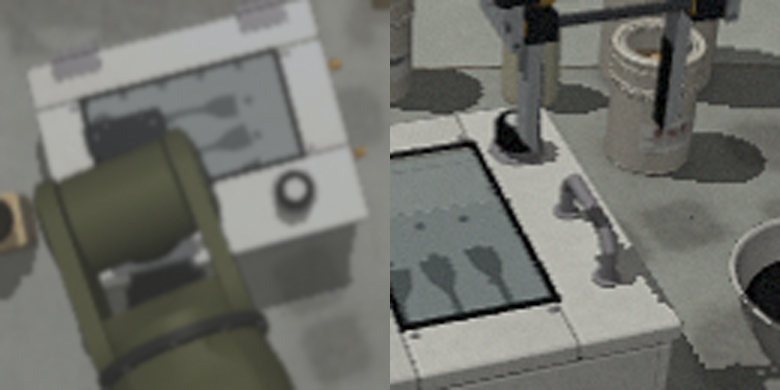

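The arm is above the handle. In the side view the fingertips are at about (308,200) and (351,199), and the bar's middle is at about (327,221), so the fingers straddle it. I'll check the projection numbers.

```bash
python3 - <<'E'
from h import *
d=np.array([.971,.238,0])*47
for z in(191.6,158):
  p=np.array([477,224.5,z]); print(z,proj("side",[p,p+d,p-d]).round(1).tolist())
l=np.array([-.238,.971,0])*30
p=np.array([477,224.5,158]);print(proj("side",[p+l,p-l]).round(1).tolist())
E
```

```text
191.6 [[327.3, 205.7], [307.1, 209.1], [347.0, 202.4]]
158 [[326.2, 217.9], [306.4, 221.4], [345.5, 214.5]]
[[331.2, 225.8], [321.4, 210.4]]
```

The prediction agrees to about 3 px. I'll descend with the force watched, then close on the bar.

```bash
python3 -m creep '[[1,[0,0,2],0],[1,[0,0,4],0],[1,[0,0,5.2],0],[1,[0,0,5.2],0]]'
python3 -m creep '[[-0.6,[0,0,0],0],[-0.6,[0,0,0],0],[-0.6,[0,0,0],0],[-1,[0,0,0],0],[-1,[0,0,0],0],[-1,[0,0,0],0],[-1,[0,0,0],0]]' 15
```

```text
clock: 1.8
eef_pos: [476.2, 224.7, 152.5]
eef_rot: [-3.139, 0.0, 1.812]
wrist_force: [-0.6, 0.7, 1.5]
finger_gap: 93.9
finger_force: 0.0
clock: 2.5
eef_pos: [477.3, 224.3, 153.8]
eef_rot: [3.141, 0.0, 1.81]
wrist_force: [0.3, 1.1, -0.4]
finger_gap: 41.5
finger_force: 0.0
```

```bash
python3 -m creep '[[-1,[0,0,0],0],[-1,[0,0,0],0],[-1,[0,0,0],0],[-1,[0,0,0],0],[-1,[0,0,0],0],[-1,[0,0,0],0],[-1,[0,0,0],0],[-1,[0,0,0],0]]'
```

```text
clock: 3.3
eef_pos: [477.2, 224.3, 153.7]
eef_rot: [-3.142, 0.0, 1.81]
wrist_force: [1.0, -0.5, -0.5]
finger_gap: 0.4
finger_force: 0.0
```

```bash
python3 - <<'E'
from h import *
a,b=manip.camera("top"),manip.camera("side")
c=np.hstack([cv2.resize(i[y:y+130,x:x+130],None,fx=3,fy=3,interpolation=cv2.INTER_CUBIC) for i,x,y in((a,185,165),(b,260,150))])
cv2.imwrite("pics/d2.png",c[:,:,::-1])
E
```

```text
(no output)
```

View pics/d2.png

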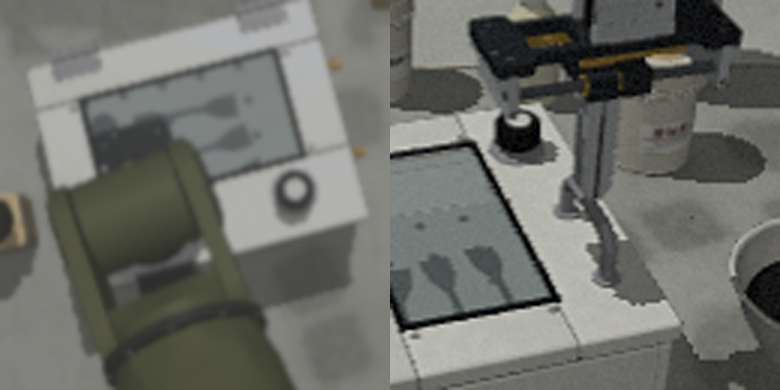

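The fingers met without catching anything. They are at about (595,195) in the crop, and the bar runs (575,185)-(605,275) in front of or below them. I'll overlay the model and the tool's known points on the raw pictures to find the bias.

```bash
python3 - <<'E'
from h import *
a=cv2.imread("pics/top0.png"); b=cv2.cvtColor(manip.camera("side"),cv2.COLOR_RGB2BGR); cv2.imwrite("pics/raw2.png",b)
s=manip.read_state(); print(s['eef_pos'],s['finger_gap'])
c,sn=np.cos(.24),np.sin(.24)
k=np.array([518.5,95.8]); o=k-np.array([c*-78-sn*-85,sn*-78+c*-85]); T=[*o,.24]; print(T)
rect=[[120,150,120],[120,-150,120],[-124,-150,120],[-124,150,120],[120,150,120]]
bar=[[-88,20,120],[-88,20,158],[-88,80,158],[-88,80,120]]
tool=np.array([s['eef_pos']-[0,0,14],s['eef_pos']])
def draw(n,im,x,y,w,h,f,tl):
    z=cv2.resize(im[y:y+h,x:x+w],None,fx=f,fy=f,interpolation=cv2.INTER_CUBIC)
    q=lambda P:np.round((proj(n,P)-[x,y]+.5)*f-.5).astype(int)
    cv2.polylines(z,[q(world(T,rect))],False,(0,0,255),1)
    cv2.polylines(z,[q(world(T,bar))],False,(0,200,0),1)
    th=np.linspace(0,6.3,30); cv2.polylines(z,[q(world(T,np.c_[-78+19*np.cos(th),-85+19*np.sin(th),0*th+150]))],False,(255,0,255),1)
    if tl: cv2.polylines(z,[q(tool)],False,(0,255,255),2)
    return z
A=draw("top",a,190,160,130,110,3,0); B=draw("side",b,215,165,150,130,4,0); C=draw("side",b,290,180,65,65,6,1)
out=np.zeros((600,800,3),np.uint8); out[:260,:390]=0; out[:330,:390]=A; out[:390,400:790]=C; 
B=cv2.resize(B,(330,286));D=draw("top",a,215,215,60,40,6,0);out[340:580,:360]=D
cv2.imwrite("pics/ov.png",out)
E
```

```text
[477.23971473 224.27235053 153.75168217] 0.6243455783435073
[np.float64(574.0596387921519), np.float64(196.904532723739), 0.24]
```

View pics/ov.png

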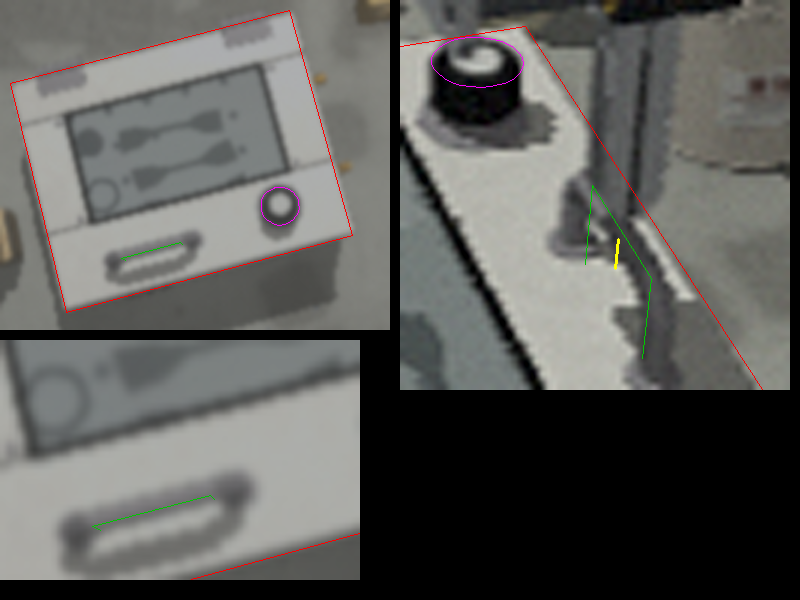

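The overlay shows the handle model fits both views. The finger ends sit about 8 px (roughly 20 mm) above the predicted tip, so the fingers closed just above the bar. I'll open partly, go down a little with the force watched, and close again.

```bash
python3 -m creep '[[0.1,[0,0,0],0],[0.1,[0,0,0],0],[0.1,[0,0,0],0],[0.1,[0,0,0],0],[0.1,[0,0,0],0],[0.1,[0,0,0],0],[0.1,[0,0,0],0],[0.1,[0,0,0],0]]'
python3 -m creep '[[0.1,[0,0,0.4],0],[0.1,[0,0,0.8],0],[0.1,[0,0,1.1],0],[0.1,[0,0,1.1],0]]'
```

```text
clock: 4.25
eef_pos: [477.2, 224.3, 153.7]
eef_rot: [-3.142, -0.0, 1.81]
wrist_force: [-0.0, 0.5, 0.2]
finger_gap: 51.7
finger_force: 0.0
clock: 4.65
eef_pos: [477.0, 224.2, 142.1]
eef_rot: [-3.141, 0.0, 1.81]
wrist_force: [0.2, 0.3, 0.2]
finger_gap: 51.7
finger_force: 0.0
```

```bash
python3 -m creep '[[-1,[0,0,0],0],[-1,[0,0,0],0],[-1,[0,0,0],0],[-1,[0,0,0],0],[-1,[0,0,0],0],[-1,[0,0,0],0],[-1,[0,0,0],0],[-1,[0,0,0],0]]'
```

```text
clock: 5.45
eef_pos: [477.7, 224.4, 142.9]
eef_rot: [3.14, -0.0, 1.81]
wrist_force: [4.9, 1.5, -1.4]
finger_gap: 11.0
finger_force: 15.0
```

Gap 11 mm at 15 N: the tips have the bar, but probably by its upper half. I'll go deeper by 8 mm for a sounder hold.

```bash
python3 -m creep '[[-0.4,[0,0,0],0],[-0.4,[0,0,0],0],[-0.4,[0,0,0],0],[-0.4,[0,0,0],0],[-0.4,[0,0,0.3],0],[-0.4,[0,0,0.6],0],[-0.4,[0,0,0.8],0],[-0.4,[0,0,0.8],0]]'
python3 -m creep '[[-1,[0,0,0],0],[-1,[0,0,0],0],[-1,[0,0,0],0],[-1,[0,0,0],0],[-1,[0,0,0],0],[-1,[0,0,0],0]]' 20
```

```text
clock: 6.25
eef_pos: [477.0, 224.2, 134.3]
eef_rot: [-3.141, 0.0, 1.81]
wrist_force: [0.7, 0.2, -0.3]
finger_gap: 28.3
finger_force: 0.0
clock: 6.85
eef_pos: [477.7, 224.4, 134.9]
eef_rot: [3.14, -0.0, 1.81]
wrist_force: [5.3, 1.2, -3.1]
finger_gap: 11.1
finger_force: 20.0
```

```bash
python3 -m creep '[[-1,[0,0,-0.1],0],[-1,[0,0,-0.2],0],[-1,[0,0,-0.3],0],[-1,[0,0,-0.3],0],[-1,[0,0,-0.3],0],[-1,[0,0,-0.3],0]]'
python3 -m creep '[[-1,[0,0,-0.1],0],[-1,[0,0,-0.2],0],[-1,[0,0,-0.3],0],[-1,[0,0,-0.3],0],[-1,[0,0,-0.3],0]]'
```

```text
clock: 7.45
eef_pos: [478.4, 224.5, 137.7]
eef_rot: [3.139, -0.0, 1.81]
wrist_force: [11.6, 3.2, -7.7]
finger_gap: 11.2
finger_force: 20.0
clock: 7.95
eef_pos: [479.0, 224.7, 140.2]
eef_rot: [3.137, -0.0, 1.81]
wrist_force: [20.0, 6.5, -16.5]
finger_gap: 11.5
finger_force: 20.0
```

```bash
python3 -m creep '[[-1,[0,0.1,0],0],[-1,[0,0.2,0],0],[-1,[0,0.2,0],0],[-1,[0,0.2,0],0]]'
python3 -m creep '[[-1,[0,0.05,-0.1],0],[-1,[0,0.05,-0.2],0],[-1,[0,0.05,-0.2],0],[-1,[0,0.05,-0.2],0]]'
```

```text
clock: 8.35
eef_pos: [479.0, 224.7, 140.0]
eef_rot: [-3.141, 0.0, 1.81]
wrist_force: [5.7, 1.8, -10.9]
finger_gap: 11.4
finger_force: 20.0
clock: 8.75
eef_pos: [479.4, 224.7, 141.6]
eef_rot: [-3.14, 0.0, 1.81]
wrist_force: [7.1, 4.0, -18.9]
finger_gap: 11.4
finger_force: 20.0
```

The force rises about 5 N per mm, to 19 N after roughly 7 mm of lift, so the lid is caught. I'll lower it, let go, and move to the knob.

```bash
python3 -m creep '[[-1,[0,-0.1,0.4],0],[-1,[0,-0.2,0.8],0],[-1,[0,-0.2,0.8],0],[0.1,[0,-0.2,0.8],0],[0.1,[0,-0.2,0.8],0],[0.1,[0,-0.2,0.8],0],[0.1,[0,-0.2,0.8],0],[0.1,[0,-0.2,0.8],0],[0.1,[0,-0.2,-2],0],[0.3,[0,-0.2,-5],0],[0.3,[0,-0.2,-7],0],[0.3,[0,-0.2,-7],0]]' 25
python3 -m creep '[[0.6,[-4,0.2,0],0],[0.6,[-8,0.5,0],0],[0.6,[-12,0.9,0],0],[0.6,[-13.5,1,0],0],[0.6,[-13.5,1,0],0],[0.6,[-13.5,1,0],0]]'
```

```text
clock: 9.95
eef_pos: [478.6, 224.8, 215.3]
eef_rot: [3.137, -0.001, 1.81]
wrist_force: [0.2, 0.3, -0.1]
finger_gap: 61.0
finger_force: 0.0
clock: 10.55
eef_pos: [519.1, 96.3, 212.1]
eef_rot: [-3.141, -0.0, 1.81]
wrist_force: [-0.2, -0.3, 0.3]
finger_gap: 75.4
finger_force: 0.0
```

```bash
python3 -m creep '[[0.6,[0,0,3],0],[0.6,[0,0,6],0],[0.6,[0,0,8],0],[0.6,[0,0,8.5],0],[0.6,[0,0,9],0],[0.6,[0,0,9],0]]'
python3 -m creep '[[-1,[0,0,0],0],[-1,[0,0,0],0],[-1,[0,0,0],0],[-1,[0,0,0],0],[-1,[0,0,0],0],[-1,[0,0,0],0],[-1,[0,0,0],0],[-1,[0,0,0],0]]' 25
```

```text
clock: 11.15
eef_pos: [519.5, 96.2, 123.1]
eef_rot: [3.141, 0.0, 1.811]
wrist_force: [0.5, 0.7, -0.2]
finger_gap: 75.3
finger_force: 0.0
clock: 11.95
eef_pos: [519.3, 95.5, 122.9]
eef_rot: [-3.141, 0.0, 1.81]
wrist_force: [-3.8, -1.4, 4.6]
finger_gap: 37.0
finger_force: 25.0
```

The fingers hold the knob: gap 37 mm against its 38 mm. I'll turn it a quarter turn.

```bash
python3 -m creep '[[-1,[0,0,0],1.6],[-1,[0,0,0],3.2],[-1,[0,0,0],4.8],[-1,[0,0,0],6.4],[-1,[0,0,0],8],[-1,[0,0,0],9.6],[-1,[0,0,0],11.2],[-1,[0,0,0],12.8],[-1,[0,0,0],14.4],[-1,[0,0,0],16],[-1,[0,0,0],17.5],[-1,[0,0,0],18]]'
python3 -m creep '[[-1,[0,0,0],0],[-1,[0,0,0],0],[0.5,[0,0,0],0],[0.5,[0,0,0],0],[0.5,[0,0,0],0],[0.5,[0,0,0],0],[0.5,[0,0,-3],0],[0.5,[0,0,-6],0],[0.5,[0,0,-9],0],[0.5,[0,0,-9],0]]'
python3 -c "
from cell import manip
print(manip.read_state()['joints'])"
```

```text
clock: 13.15
eef_pos: [518.6, 96.0, 122.8]
eef_rot: [-3.141, 0.002, 0.234]
wrist_force: [-9.9, 1.7, 7.2]
finger_gap: 36.9
finger_force: 25.0
clock: 14.15
eef_pos: [520.9, 95.8, 216.7]
eef_rot: [3.141, -0.006, 0.239]
wrist_force: [0.5, -0.3, 0.1]
finger_gap: 70.5
finger_force: 0.0
[ 1.12667618e-01  2.30785157e-01  1.54741550e+00 -1.85143298e-07
  1.35697327e+00  1.44421645e+00]
```

```bash
python3 -m creep '[[0.5,[0,-2,0],-1.6],[0.5,[-0.1,-4,0],-3.2],[0.5,[-0.2,-6,0],-4.8],[0.5,[-0.4,-8,0],-6.4],[0.5,[-0.6,-10,0],-8],[0.5,[-0.8,-12,0],-9.6],[0.5,[-1,-13.5,0],-11.2],[0.5,[-1,-13.5,0],-12.8],[0.5,[-1,-13.5,0],-14.4],[0.5,[-1,-13.5,0],-16],[0.5,[-1,-13.5,0],-17.5],[0.5,[-1,-13.5,0],-18]]'
python3 -m creep '[[0.3,[0,0,0],0],[0.3,[0,0,0],0],[0.2,[0,0,3],0],[0.1,[0,0,6],0],[0.1,[0,0,7.8],0],[0.1,[0,0,7.8],0],[0.1,[0,0,7.8],0]]'
```

```text
clock: 15.35
eef_pos: [477.6, 224.3, 211.9]
eef_rot: [-3.141, 0.0, 1.815]
wrist_force: [0.0, -0.7, 0.4]
finger_gap: 70.6
finger_force: 0.0
clock: 16.05
eef_pos: [477.9, 224.5, 135.3]
eef_rot: [3.141, -0.0, 1.809]
wrist_force: [-0.6, 0.6, -0.2]
finger_gap: 51.8
finger_force: 0.0
```

```bash
python3 -m creep '[[-1,[0,0,0],0],[-1,[0,0,0],0],[-1,[0,0,0],0],[-1,[0,0,0],0],[-1,[0,0,0],0],[-1,[0,0,0],0],[-1,[0,0,0],0],[-1,[0,0,0],0]]' 30
python3 -m creep '[[-1,[0,0.05,-0.2],0],[-1,[0,0.1,-0.4],0],[-1,[0,0.15,-0.6],0],[-1,[0,0.15,-0.6],0],[-1,[0,0.15,-0.6],0]]'
```

```text
clock: 16.85
eef_pos: [477.7, 224.4, 134.8]
eef_rot: [3.141, 0.0, 1.81]
wrist_force: [0.0, 0.3, 1.8]
finger_gap: 11.1
finger_force: 30.0
clock: 17.35
eef_pos: [479.2, 224.8, 140.6]
eef_rot: [-3.142, -0.0, 1.81]
wrist_force: [3.7, 1.0, -6.7]
finger_gap: 11.1
finger_force: 30.0
```

```bash
python3 -m creep '[[-1,[0,0.05,-0.2],0],[-1,[0,0.1,-0.4],0],[-1,[0,0.1,-0.4],0],[-1,[0,0.1,-0.4],0]]'
```

```text
clock: 17.75
eef_pos: [480.4, 225.0, 144.8]
eef_rot: [3.141, 0.0, 1.81]
wrist_force: [6.0, 1.9, -6.7]
finger_gap: 11.1
finger_force: 30.0
```

The lid is at about 10 mm of lift and the force has stopped rising (6.7 N), so it is free. Next I'll work out the arc.

```bash
python3 -c "
import numpy as np
for t0,ts in((.047,np.arange(.1,.46,.04)),(.42,np.arange(.46,.85,.04))):
  f=lambda t:np.array([-212*np.cos(t)+54*np.sin(t),212*np.sin(t)+54*np.cos(t)])
  for t in ts: print(t.round(2),((f(t)-f(t0))/10).round(2))"
```

```text
0.1 [0.37 1.1 ]
0.14 [0.68 1.92]
0.18 [1.03 2.72]
0.22 [1.41 3.51]
0.26 [1.82 4.28]
0.3 [2.27 5.03]
0.34 [2.74 5.77]
0.38 [3.24 6.49]
0.42 [3.77 7.19]
0.46 [0.56 0.68]
0.5 [1.14 1.33]
0.54 [1.75 1.96]
0.58 [2.38 2.56]
0.62 [3.04 3.14]
0.66 [3.72 3.69]
0.7 [4.42 4.21]
0.74 [5.14 4.71]
0.78 [5.88 5.17]
0.82 [6.64 5.61]
```

```bash
python3 -m creep '[[-1,[0,0.4,-1.1],0],[-1,[0,0.7,-1.9],0],[-1,[0,1,-2.7],0],[-1,[0,1.4,-3.5],0],[-1,[0,1.8,-4.3],0],[-1,[0,2.3,-5],0],[-1,[0,2.7,-5.8],0],[-1,[0,3.2,-6.5],0],[-1,[0,3.8,-7.2],0],[-1,[0,3.8,-7.2],0],[-1,[0,3.8,-7.2],0]]' 35
```

```text
clock: 18.85
eef_pos: [516.4, 233.8, 217.9]
eef_rot: [-3.14, 0.0, 1.81]
wrist_force: [-13.3, -4.1, 3.5]
finger_gap: 10.6
finger_force: 35.0
```

```bash
python3 -m creep '[[-1,[0,-0.1,0],0],[-1,[0,0.4,-0.7],0],[-1,[0,1,-1.3],0],[-1,[0,1.6,-2],0],[-1,[0,1.6,-2],0],[-1,[0,1.6,-2],0]]'
python3 - <<'E'
from h import *
b=manip.camera("side"); 
cv2.imwrite("pics/d3.png",cv2.resize(b[120:320,200:400],None,fx=3,fy=3)[:,:,::-1])
E
```

```text
clock: 19.45
eef_pos: [532.6, 237.7, 237.5]
eef_rot: [-3.141, 0.0, 1.81]
wrist_force: [-6.8, -4.4, 1.9]
finger_gap: 10.6
finger_force: 35.0
```

View pics/d3.png

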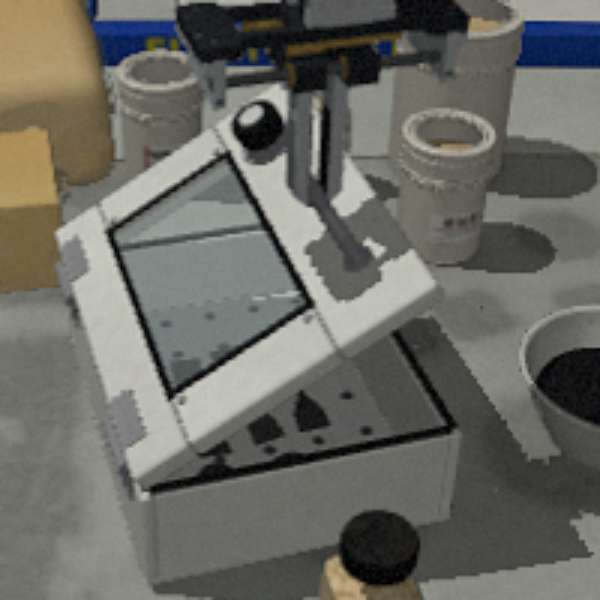

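The lid is open about 30 degrees and the fingers hold the bar near (325,200), towards the knob-side end of the handle. I'll continue the arc.

```bash
python3 -m creep '[[-1,[0,0.5,-0.6],0],[-1,[0,1.2,-1.2],0],[-1,[0,1.9,-1.7],0],[-1,[0,2.6,-2.3],0],[-1,[0,3.3,-2.8],0],[-1,[0,4,-3.2],0],[-1,[0,4,-3.2],0],[-1,[0,4,-3.2],0],[-1,[0,4,-3.2],0],[-1,[0,4,-3.2],0]]'
python3 - <<'E'
from h import *
b=manip.camera("side"); s=manip.read_state(); print(s['clock'],s['eef_pos'],s['wrist_force'],s['qd'].round(3),s['finger_force'])
# angle check: model front corners of lid at several angles
import math
for t in(.6,.7,.8,.9):
    c,n=math.cos(t),math.sin(t)
    P=[[124+(-248*c+16*n),y,104+248*n+16*c] for y in(150,-150)]
    print(t,((proj("side",world([574.1,196.9,.24],P))-[200,120])*3).round(0).tolist())
cv2.imwrite("pics/d4.png",cv2.resize(b[120:320,200:400],None,fx=3,fy=3)[:,:,::-1])
E
```

```text
clock: 20.5
eef_pos: [571.7, 247.2, 270.7]
eef_rot: [3.14, 0.0, 1.81]
wrist_force: [-7.0, -5.1, 7.8]
finger_gap: 10.9
finger_force: 35.0
20.55 [571.67418659 247.17841574 270.67996662] [-7.0281071  -4.56106052  6.8859682 ] [ 0.    -0.001  0.001  0.     0.001  0.002] 35.00213921070099
0.6 [[424.0, 264.0], [279.0, 59.0]]
0.7 [[402.0, 244.0], [261.0, 41.0]]
0.8 [[377.0, 225.0], [239.0, 24.0]]
0.9 [[349.0, 209.0], [215.0, 9.0]]
```

View pics/d4.png

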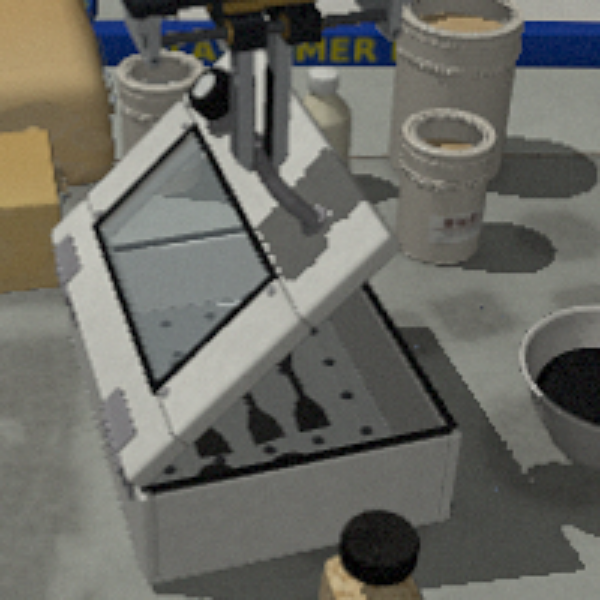

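The lid's front-left corner is at about (395,238), which corresponds to about 0.73-0.77 rad. The arm is at rest with 35 N of grip on the bar, the bottle and jar look unmoved, and the can was never approached. Handing in.

```bash
python3 -c "
from cell import manip
print(manip.sign_off())"
```

```text
the job is handed in; nothing more can be done
None
```

The tug showed the lid was caught, so I freed it with a quarter turn of the knob, raised it to about 0.75 rad (43 degrees) and handed in with the gripper still holding it; the sign-off returned no verdict.

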